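# Load the solder-wire dispenser: spacer, reel, keeper clip

### The job

Load the solder dispenser: slide the white spacer sleeve onto the steel spindle first, then the solder reel, and push both fully home against the shoulder so that the reel stands opposite the wire eye. Then press the orange-handled keeper clip down into the groove near the spindle's end until it snaps in, and let go of it. Do not knock over the flux bottle.

Things in the scene. Friction and masses are not known exactly. Their poses are not given: they have to be found in the camera images.
- stand: black-painted steel dispenser, fixed. Origin under the centre of its base plate (150 x 110 mm, 12 thick), z up. A level round steel spindle 16 mm in diameter stands out along -x, axis 85 mm above the bench at y = 0, from the face of a round shoulder (x = +50 mm) to x = -83 mm. Behind the shoulder an upright plate, 58 mm wide, 114 mm high. Wire eye on the base edge at x = -28, y = -66 mm, 54 mm high.
- spindle_tip (a point): centre of the spindle's free end, whose last 12 mm taper from 16 to 7 mm in diameter as a lead-in; axes as the stand's
- sleeve_home (a point): point on the spindle's axis where the sleeve's middle lies when the sleeve is fully home against the shoulder (stand x = +25 mm); axes as the stand's
- reel_home (a point): point on the spindle's axis where the reel's middle lies when the reel is fully home against the seated sleeve (stand x = -28 mm); axes as the stand's
- groove (a point): centre, on the spindle's axis, of the groove for the keeper clip (stand x = -62 mm): 8 mm wide along the spindle, 10 mm in diameter; axes as the stand's
- tray: blue plastic parts tray, 105 x 170 mm, fixed. Origin under its centre, z up. On it, at y = +47.5 and y = -47.5 mm, two equal V cradles, each 64 mm long (along x), 34 mm wide and 18 mm high; the sleeve lies in one and the reel in the other, which in which varies.
- sleeve: white plastic spacer sleeve: plain round tube, 34 mm in diameter, 50 mm long, bore 20 mm, about 50 g. Origin at its middle, x along its axis. It lies level in its cradle, axis along the tray's x, middle about 28 mm above the bench. Either end may go first.
- reel: reel of solder wire, about 220 g: black flanges 60 mm in diameter, 46 mm over their outer faces; wound drum between them 49 mm in diameter and 38 mm long, the place to grip; hub ends 28 mm in diameter stand 5 mm out of the flanges (56 mm over all); bore 21 mm. Origin at its middle, x along its axis. It lies level in its cradle, axis along the tray's x, middle about 43 mm up. Either end may go first.
- clip_block: small wooden block, 46 x 50 mm and 38 mm high, fixed, with a slot along its y in which the keeper clip stands. Origin under its centre, z up.
- clip: keeper clip, about 40 g: two sprung steel arms, 5 mm thick, open downwards, under an orange handle. Origin at the centre of the round space between the arms, which comes to lie on the spindle's axis; x across its flat side (along the spindle when seated), y across the arms, z up. Arm tips 14 mm below the origin; shoulder plate 14 x 30 mm 17 to 21 mm above it. It stands upright in the block, origin 21 mm up.
- clip_handle (a point): middle of the clip's orange handle, 54 mm above the clip's origin, axes as the clip's. The handle is 10 mm thick (x), 24 mm wide (y) and 34 mm tall. Pressed straight down over the groove with about 10 N the arms spring apart, then close under the groove: the clip is seated when its origin lies on the spindle's axis.
- flux_bottle: small flux bottle with a pink needle cap, 39 mm across and 108 mm tall, standing loose on the bench behind the work. Origin under its centre, z up.
- microscope_head (a point): middle of the lens of the stereo microscope that hangs over the bench on the robot's right; not part of the job. Its head and eyepieces are solid: about 105 mm to every side of this point, from 20 mm below it to 170 mm above it. Its level boom runs from there along the back, 0.37 to 0.40 m above the bench at x = 0.64 to 0.76 m. Keep wrist and forearm clear; pass in front.

How it is judged (in metres and radians):
On the way, in this order (a step that is already met when the one before it is completed fails the run):
1. the sleeve is threaded onto the spindle, and the reel is not (x of sleeve in the frame of sleeve_home between -0.055 and 0.006 m and y of sleeve in the frame of sleeve_home between -0.005 and 0.005 m and z of sleeve in the frame of sleeve_home between -0.005 and 0.005 m and angle between the x axis of sleeve and the x axis of stand, either way round below 0.15 rad and distance between reel and reel_home above 0.1 m), for 0.1 s.
2. the reel is threaded on after it, both fully home (x of sleeve in the frame of sleeve_home between -0.006 and 0.006 m and y of sleeve in the frame of sleeve_home between -0.005 and 0.005 m and z of sleeve in the frame of sleeve_home between -0.005 and 0.005 m and angle between the x axis of each of sleeve, reel and the x axis of stand, either way round below 0.15 rad and x of reel in the frame of reel_home between -0.006 and 0.006 m and y of reel in the frame of reel_home between -0.005 and 0.005 m and z of reel in the frame of reel_home between -0.005 and 0.005 m), for 0.2 s.
3. the keeper clip is snapped into the groove (distance between clip and groove below 0.004 m and angle between the x axis of clip and the x axis of stand, either way round below 0.2 rad), for 0.2 s.
At the end, for the whole second after the job is handed in: Sleeve, then reel, are on the spindle, each within 6 mm of its home place along it and 5 mm of its axis; the clip's centre is within 4 mm of the groove's centre, square to the spindle within 0.2 rad; all are released and at rest; the flux bottle stands upright (all of step 2 and all of step 3 and contact force between each of sleeve, reel, clip and the fingers below 0.1 N and linear speed of each of sleeve, reel, clip below 0.05 m/s and angle between flux_bottle's own z axis and vertical below 0.3 rad); the robot touches nothing.
It fails at once if the flux bottle is knocked over (angle between flux_bottle's own z axis and vertical above 0.5 rad).
It also fails if it takes over 72 s, if anything falls off the work surface, if the arm or the gripper's body presses on something with over 40 N, if the wrist force passes 120 N, or if a joint passes its speed limit or range.

### The arm

A 6-joint arm with a two-finger parallel gripper is mounted at the origin on a cart in front of the work surface, level with it; the furniture and walls round the work are solid. World frame = base frame: x ahead of the robot, y to its left, z up, the work surface at z = 0. Lengths are in mm, angles in rad, forces in N, time in s.
With the tool pointing down it reaches from about 275 to 750 mm from the base axis. Payload 10.2 kg.
Tool frame: the origin (TCP) lies on the centre line of the jaws, within the pads' length; the fingertips stand 17 mm ahead of it and the grasp point (between the pads) lies 2 mm behind it; z points along the fingers, y is the line along which they close (so a half turn about z gives the same grasp; the last joint's range is limited). The gripper opens to 85 mm and grips with 20 to 120 N. Pads are 22 mm wide; open, the fingers measure 114 mm over their backs; the gripper's body (76 mm by 85 mm) begins 54 mm behind the grasp point. The pads swing forward as they close: fully open they stand 13 mm farther back than shut.
Start: joints at [-1.49, 0.313, 1.498, -0, 1.331, -0.223], TCP at [157.04, -500.969, 248.294] pointing down, gripper open.
Joint ranges: [-2.94, 2.94], [-0.97, 2.17], [0.19, 2.56], [-1.23, 4.37], [0.02, 3.11], [-2.88, 2.88]. Speed limits (rad/s): [2.39, 2.39, 3.01, 3.14, 3.14, 3.14].

### API

Orientations are given as a unit quaternion [w, x, y, z].
In Python, from rig import ctrl gives the robot as it stands. The module is installed in compiled form; this text tells all that it offers.
- The arm moves only by the shell command python3 -m jog 'ROWS' [FORCE]. ROWS is JSON, a list of rows, each an object with "delta_pos": the shift along the world's x, y, z in mm, a list of three; "angular": the turn, a rotation vector about the world's x, y, z in rad, a list of three; "fingers": the opening, from 0 (shut) to 1 (fully open). In form: [{"delta_pos": [tx, ty, tz], "angular": [rx, ry, rz], "fingers": fingers}, ...]. A call has 1 to 10 rows; each row is the pose to reach, as a shift and turn from the pose commanded when the call began; what a row does not reach only later rows make up. A row lasts 1/8 s, in which the tool goes at most 62.5 mm and 10.7 degrees, less where a joint would pass 70% of its speed; a pose out of reach is approached as far as the arm can. A call with a gripper value outside its range is refused whole. The fingers move at their own pace and stop on an object; FORCE is the grip in N (left out, the last holds). Time passes only in rows, so rows that repeat a pose let the fingers close. It gives the time, the measured TCP pose, the force, the opening and the grip force at its end, in the units of the state.
- ctrl.sense(): the state, without advancing time (a new reading comes with each control period).
- ctrl.capture(name): name is "scene" or "side" or "wrist"; returns a dict with "pixels" (420x560x3 uint8, blue, green, red), "fx", "fy", "cx", "cy" (pixels), "R" (3x3) and "t" (3): a world point X has camera coordinates R X + t. Camera axes: x right, y down, z forward; pixel columns grow to the right and rows downward; lengths in mm; the calibration is good to about 2 mm. A picture is of the moment at which its call begins. There is no depth.
- ctrl.finish_job(): hands the job in; it is judged then, once.
The state is a dict: "time_s": time; "joints": joint angles; "dq": joint speeds; "tau": joint torques, N m; "eef_pos": TCP position; "ee_rot": TCP orientation; "force": force on the tool from outside, world axes, zero at the start; "wrist_torque": the same for the moment, N m; "grip_width": opening from 0.0 (shut) to 1.0 (fully open); "grip_force": force on a finger pad.
Only numpy, scipy, OpenCV 4.12 (cv2) and the standard library are available. Lean on these libraries where they do the work, as an engineer would, in place of code of your own. Each camera call takes 0.05 s, during which the arm holds its last target. There are 200 camera calls.

## Working session

There is one attempt and no reset: what is moved stays moved. The work goes in short steps, Python scripts to look and compute and a shell command to move; the robot and the scene stay as the last step left them, time stands still between calls to the robot, and variables do not carry over. Pictures are saved under pics/ and viewed, at most 10 in all, crops included, and the job is handed in when it is done.

```bash
mkdir -p pics; cat > h.py <<'E'
import numpy as np, cv2, pickle
from rig import ctrl
def snap(n,f):
    c=ctrl.capture(n); cv2.imwrite(f'pics/{f}.png',c['pixels']); pickle.dump(c,open(f'pics/{f}.pkl','wb')); return c
def load(f): return pickle.load(open(f'pics/{f}.pkl','rb'))
def onz(c,u,v,z):
    R=np.array(c['R']);t=np.array(c['t']); d=R.T@np.array([(u-c['cx'])/c['fx'],(v-c['cy'])/c['fy'],1]); o=-R.T@t
    return o+d*(z-o[2])/d[2]
def proj(c,X):
    p=np.array(c['R'])@np.array(X,float)+np.array(c['t']).ravel(); return [round(c['fx']*p[0]/p[2]+c['cx'],1),round(c['fy']*p[1]/p[2]+c['cy'],1)]
E
python3 - <<'E'
from h import *
for n in('scene','side'):
    c=snap(n,n+'0'); print(n,-np.array(c['R']).T@np.array(c['t']),np.array(c['R'])[2],c['fx'])
s=ctrl.sense(); print(s)
E
```

```text
scene [ 52.21450641 853.99492125 931.73336389] [ 0.45594215 -0.63837348 -0.62015809] 510.42176164585646
side [401.55756315 949.32850578 745.72046951] [ 0.17851956 -0.82475815 -0.53656758] 381.4529093915674
{'time_s': 0.1, 'joints': array([-1.49038428e+00,  3.13406427e-01,  1.49833458e+00, -1.03082636e-05,
        1.33097359e+00, -2.23399652e-01]), 'dq': array([-0.00025159,  0.00101718, -0.00103785, -0.00167387,  0.00053869,
       -0.00107933]), 'tau': array([ 2.64970360e-03, -4.12895608e+01, -2.60142034e+01, -1.37044185e-04,
        3.03419569e-03,  3.31559612e-06]), 'eef_pos': array([ 157.02892784, -500.76184276,  247.79593726]), 'ee_rot': array([-5.59894322e-04,  9.88484134e-01,  1.51323500e-01,  3.50785594e-05]), 'force': array([-0.81760267, -0.07262449, -0.25190747]), 'wrist_torque': array([-0.09743601, -0.11284673, -0.00750039]), 'grip_force': 0.0, 'grip_width': 1.001075246174597}
```

View pics/scene0.png

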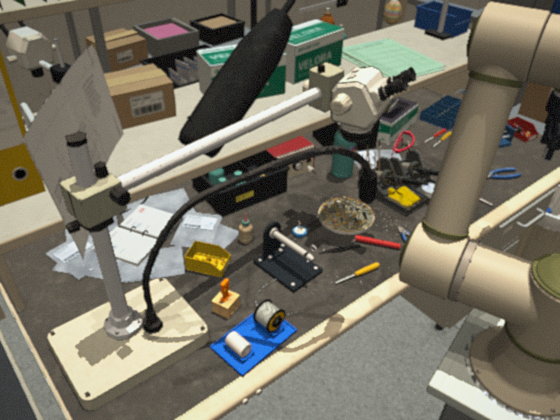

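View pics/side0.png

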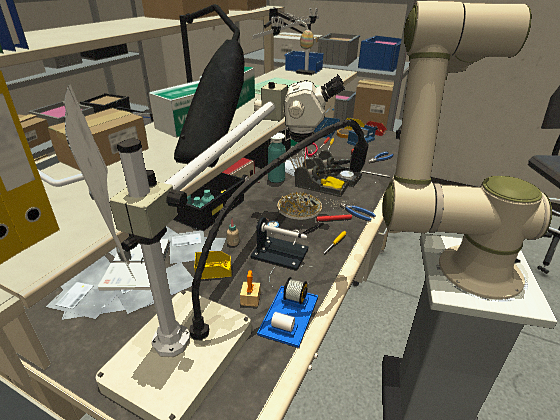

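Both overviews show the tray (blue; sleeve nearer the camera, reel farther), the clip block, stand and bottle around scene px (220–320, 220–370). I'll enlarge both.

```bash
python3 - <<'E'
from h import *
a=load('scene0')['pixels'][210:375,205:330]; b=load('side0')['pixels'][210:350,215:325]
def up(i,s): return cv2.resize(i,None,fx=s,fy=s,interpolation=cv2.INTER_CUBIC)
A=up(a,3.6)
B=up(b,3.1)
h=max(A.shape[0],B.shape[0]); o=np.zeros((h,A.shape[1]+B.shape[1],3),np.uint8); o[:A.shape[0],:A.shape[1]]=A;o[:B.shape[0],A.shape[1]:]=B
print(o.shape,A.shape); cv2.imwrite('pics/crop1.png',o)
c=load('scene0')
for n,u,v,z in [('tray',254,343,5),('stand',288,266,12),('block',226,303,38),('bottle',300,235,0),('bottleB',246,238,40),('lampbase',150,325,0)]: print(n,onz(c,u,v,z).round())
E
```

```text
(594, 791, 3) (594, 450, 3)
tray [501. 299.   5.]
stand [579.  59.  12.]
block [607. 268.  38.]
bottle [630. -74.   0.]
bottleB [713.  63.  40.]
lampbase [726. 400.   0.]
```

View pics/crop1.png

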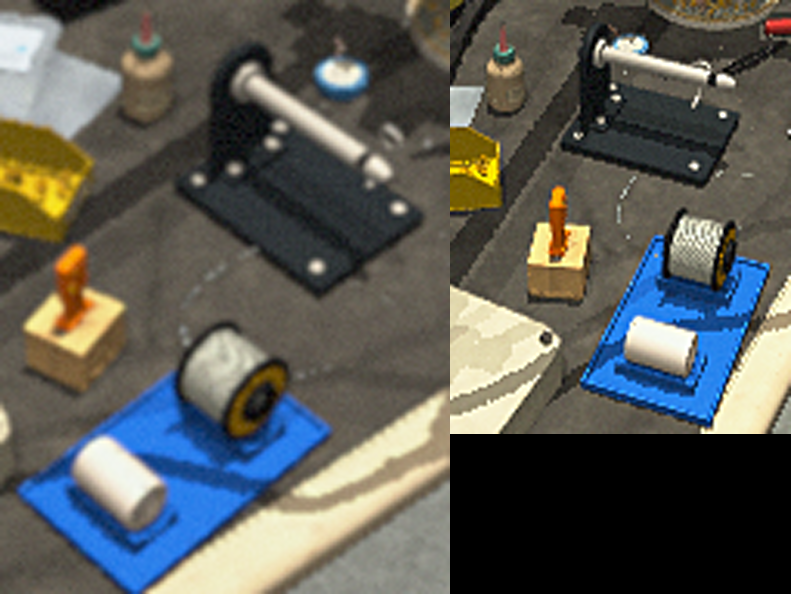

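The crop shows the sleeve (scene px ≈ (238,344)), the reel (≈(269,317)), the clip handle (≈(225,291)), the spindle tip (≈(311,257)) and root (≈(272,231)), and the bottle base (≈(246,243)).

```bash
python3 - <<'E'
from h import *
c=load('scene0'); d=load('side0')
S=lambda u,v,z:onz(c,205+u/3.6,210+v/3.6,z).round(1)
T=lambda u,v,z:onz(d,215+(u-450)/3.1,210+v/3.1,z).round(1)
for n,a,b,z in [('tip',(386,172),(733,82),85),('root',(240,78),(597,52),85),('sleeveA',(80,465),(628,340),30),('sleeveB',(150,507),(693,358),30),
 ('sleeve mid',(119,485),(661,347),33),('reel mid',(230,378),(700,247),50),('handle top',(72,252),(557,190),92),('block top',(75,322),(560,247),38),('bottle',(147,118),(508,105),5),
 ('tray1',(20,490),(583,383),3),('tray2',(137,592),(714,423),3),('tray3',(330,430),(770,265),3),
 ('base1',(178,185),(562,148),12),('base2',(320,292),(703,183),12),('base3',(422,215),(738,118),12)]:
    print(n,S(*a,z),T(*b,z))
for n in[(450,-350,300)]: pass
E
```

```text
tip [506.4  62.9  85. ] [504.6  62.   85. ]
root [643.1  43.8  85. ] [640.3  43.5  85. ]
sleeveA [542.1 340.6  30. ] [542.  336.7  30. ]
sleeveB [489.2 339.   30. ] [489.8 342.9  30. ]
sleeve mid [512.4 339.5  33. ] [515.2 340.4  33. ]
reel mid [500.4 245.4  50. ] [502.3 245.6  50. ]
handle top [620.9 252.2  92. ] [621.6 250.   92. ]
block top [614.8 260.1  38. ] [618.  259.5  38. ]
bottle [727.  48.   5.] [734.5  44.7   5. ]
tray1 [573.9 361.7   3. ] [571.6 362.6   3. ]
tray2 [470.7 374.8   3. ] [466.9 376.6   3. ]
tray3 [448.  208.8   3. ] [446.4 206.    3. ]
base1 [658.1  97.5  12. ] [660.2 105.8  12. ]
base2 [516.3 121.8  12. ] [519.5 125.   12. ]
base3 [500.7  16.6  12. ] [502.1  22.2  12. ]
```

```bash
python3 - <<'E'
from h import *
c=load('scene0'); d=load('side0')
P=lambda k:np.array([[k['fx'],0,k['cx']],[0,k['fy'],k['cy']],[0,0,1]])@np.c_[np.array(k['R']),np.array(k['t']).ravel()]
for n,a,b in [('lamp tip',(367,200),(358,150)),('lamp top',(368,165),(357,122)),('apex',(330,150),(325,124)),('base',(152,320),(199,328)),('mscope lens',(355,135),(305,135)),('reel ctr test',(269,315),(296,290)),
  ('boom end',(315,97),(270,105))]:
    X=cv2.triangulatePoints(P(c),P(d),np.array(a,float),np.array(b,float)); X=(X[:3]/X[3]).ravel(); print(n,X.round(),proj(c,X),proj(d,X))
# gooseneck points by epipolar: project scene points at hypotheses
for u,v in [(165,240),(190,200),(230,170),(270,155)]:
    print((u,v),[ (z,onz(c,u,v,z)[:2].round().tolist(),[round(q) for q in proj(d,onz(c,u,v,z))]) for z in (100,200,300,350,400)])
E
```

```text
lamp tip [375. 117. 369.] [np.float64(364.1), np.float64(192.4)] [np.float64(364.3), np.float64(159.2)]
lamp top [387. 105. 434.] [np.float64(365.5), np.float64(158.3)] [np.float64(362.4), np.float64(130.3)]
apex [465. 106. 431.] [np.float64(328.9), np.float64(146.5)] [np.float64(327.6), np.float64(128.7)]
base [697. 412.  49.] [np.float64(152.0), np.float64(320.4)] [np.float64(198.8), np.float64(327.4)]
mscope lens [ 557. -190.  293.] [np.float64(355.0), np.float64(134.8)] [np.float64(305.1), np.float64(135.2)]
reel ctr test [502. 243.  47.] [np.float64(269.0), np.float64(315.0)] [np.float64(296.0), np.float64(289.9)]
boom end [ 656. -143.  389.] [np.float64(314.4), np.float64(95.2)] [np.float64(271.3), np.float64(107.4)]
(165, 240) [(100, [822.0, 243.0], [177, 256]), (200, [730.0, 317.0], [194, 248]), (300, [637.0, 390.0], [219, 237]), (350, [591.0, 427.0], [234, 230]), (400, [545.0, 463.0], [253, 221])]
(190, 200) [(100, [889.0, 86.0], [179, 220]), (200, [788.0, 178.0], [194, 212]), (300, [688.0, 271.0], [216, 202]), (350, [637.0, 317.0], [229, 196]), (400, [587.0, 363.0], [246, 188])]
(230, 170) [(100, [899.0, -93.0], [198, 191]), (200, [797.0, 21.0], [212, 184]), (300, [695.0, 134.0], [231, 175]), (350, [644.0, 191.0], [244, 169]), (400, [593.0, 248.0], [258, 162])]
(270, 155) [(100, [856.0, -233.0], [224, 174]), (200, [759.0, -102.0], [237, 167]), (300, [662.0, 28.0], [255, 158]), (350, [614.0, 94.0], [266, 153]), (400, [566.0, 159.0], [280, 146])]
```

```bash
python3 - <<'E'
from h import *
a=load('scene0')['pixels'][130:230,250:400]; b=load('side0')['pixels'][95:215,240:390]
o=np.vstack([cv2.resize(a,None,fx=2.7,fy=2.7,interpolation=cv2.INTER_CUBIC),cv2.resize(b,None,fx=2.7,fy=2.7,interpolation=cv2.INTER_CUBIC)])
print(o.shape); cv2.imwrite('pics/crop2.png',o)
E
```

```text
(594, 405, 3)
```

View pics/crop2.png

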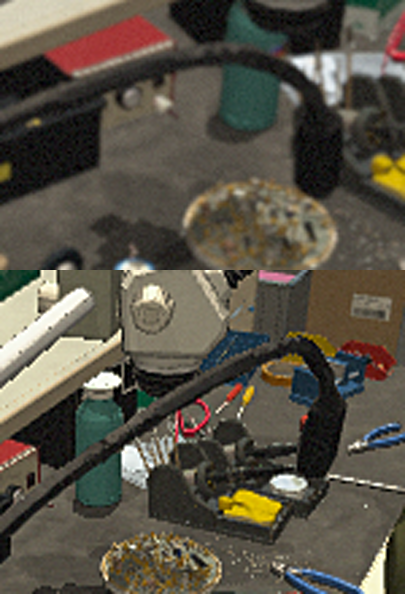

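The lamp shade's bottom is at scene (368,200) / side (356,171), and its top at scene (368,171) / side (360,143). I re-triangulate it.

```bash
python3 - <<'E'
from h import *
c=load('scene0'); d=load('side0')
P=lambda k:np.array([[k['fx'],0,k['cx']],[0,k['fy'],k['cy']],[0,0,1]])@np.c_[np.array(k['R']),np.array(k['t']).ravel()]
for n,a,b in [('shade bot',(367.8,200.4),(355.6,170.9)),('shade top',(367.8,170.7),(360.4,143)),('mscope lens',(355,137),(301,136))]:
    X=cv2.triangulatePoints(P(c),P(d),np.array(a,float),np.array(b,float)); X=(X[:3]/X[3]).ravel(); print(n,X.round(),proj(c,X),proj(d,X))
# neck: epipolar curve of scene points
cs=[(190,200),(230,170),(270,155),(300,149),(342.6,150.4)]
sd=np.array([(240,210-0),(243,190),(260,171),(280,155),(300,143),(320,131),(349,121)])
for u,v in cs:
  best=min(((abs(proj(d,onz(c,u,v,z))[1]-np.interp(proj(d,onz(c,u,v,z))[0],sd[1:,0],sd[1:,1])),z) for z in range(150,520,10)))
  print((u,v),best,onz(c,u,v,best[1]).round())
E
```

```text
shade bot [390.  57. 308.] [np.float64(367.8), np.float64(200.4)] [np.float64(355.6), np.float64(170.9)]
shade top [388.  84. 395.] [np.float64(367.8), np.float64(170.9)] [np.float64(360.3), np.float64(142.8)]
mscope lens [ 572. -219.  272.] [np.float64(354.7), np.float64(135.8)] [np.float64(301.8), np.float64(137.6)]
(190, 200) (np.float64(0.09999999999999432), 390) [597. 354. 390.]
(230, 170) (np.float64(1.3400000000000034), 510) [481. 374. 510.]
(270, 155) (np.float64(4.61999999999999), 500) [469. 290. 500.]
(300, 149) (np.float64(2.9799999999999898), 460) [478. 188. 460.]
(342.6, 150.4) (np.float64(0.5), 480) [399. 176. 480.]
```

```bash
python3 -m jog '[{"delta_pos":[40,60,20],"angular":[0,0,-0.1],"fingers":0},{"delta_pos":[80,110,40],"angular":[0,0,-0.2],"fingers":0},{"delta_pos":[110,160,60],"angular":[0,0,-0.3],"fingers":0},{"delta_pos":[130,215,80],"angular":[0,0,-0.4],"fingers":0},{"delta_pos":[140,270,90],"angular":[0,0,-0.43],"fingers":0},{"delta_pos":[143,325,90],"angular":[0,0,-0.43],"fingers":0},{"delta_pos":[143,380,90],"angular":[0,0,-0.43],"fingers":0},{"delta_pos":[143,420,90],"angular":[0,0,-0.43],"fingers":0},{"delta_pos":[143,420,90],"angular":[0,0,-0.43],"fingers":0}]' 20
python3 - <<'E'
from h import *
c=snap('wrist','w1'); s=ctrl.sense()
print(s['eef_pos'],s['joints'].round(3),s['force'].round(1))
R=np.array(c['R']);print((-R.T@np.array(c['t']).ravel()).round(),R.round(2).tolist(),c['fx'])
print(proj(c,[390,57,308]),proj(c,[388,84,395]))
E
```

```text
time_s: 1.23
eef_pos: [299.8, -79.2, 338.4]
ee_rot: [0.0, 0.998, -0.061, 0.0]
force: [0.2, -1.5, -1.0]
grip_width: -0.003
grip_force: 0.0
[300.00593733 -80.38486702 338.35686592] [-0.645 -0.25   1.848 -0.     1.543  1.049] [ 0.3  0.1 -0.4]
[380. -88. 464.] [[-0.12, -0.99, 0.0], [-0.94, 0.12, 0.31], [-0.31, 0.04, -0.95]] 341.87812989793844
[np.float64(-56.3), np.float64(122.5)] [np.float64(-568.6), np.float64(171.8)]
```

View pics/w1.png

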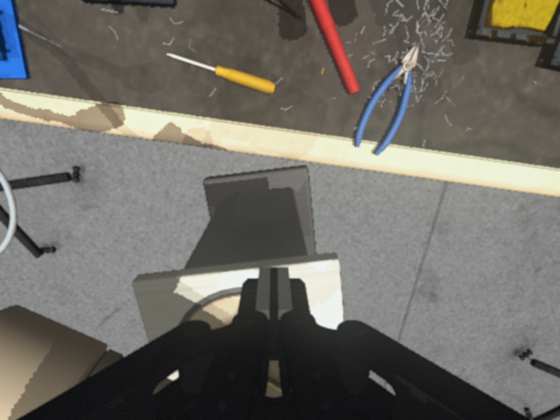

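The wrist image shows only the bench edge, pliers (390,100) and screwdriver; the lamp is out of view to the left. Before reaching past the lamp I'll probe it gently with the closed fingertips to learn whether it is solid.

```bash
python3 -m jog '[{"delta_pos":[45,35,-3],"angular":[0,0,0],"fingers":0},{"delta_pos":[90,70,-6],"angular":[0,0,0],"fingers":0},{"delta_pos":[90,85,-6],"angular":[0,0,0],"fingers":0},{"delta_pos":[90,95,-6],"angular":[0,0,0],"fingers":0},{"delta_pos":[90,100,-6],"angular":[0,0,0],"fingers":0}]' | tr '\n' ' '
python3 -m jog '[{"delta_pos":[0,5,0],"angular":[0,0,0],"fingers":0},{"delta_pos":[0,10,0],"angular":[0,0,0],"fingers":0},{"delta_pos":[0,14,0],"angular":[0,0,0],"fingers":0},{"delta_pos":[0,14,0],"angular":[0,0,0],"fingers":0}]' | tr '\n' ' '
python3 - <<'E'
from h import *
c=snap('scene','s2');d=snap('side','d2'); s=ctrl.sense(); print(s['eef_pos'],s['force'],s['joints'].round(3)); print(proj(c,s['eef_pos']),proj(d,s['eef_pos']))
a=c['pixels'][60:260,270:470]; b=d['pixels'][40:240,260:460]
o=np.hstack([cv2.resize(i,None,fx=2,fy=2,interpolation=cv2.INTER_CUBIC) for i in(a,b)]); cv2.imwrite('pics/crop3.png',o)
E
```

```text
time_s: 1.9 eef_pos: [390.0, 18.6, 332.3] ee_rot: [0.0, 0.998, -0.064, -0.0] force: [0.9, 0.0, -0.6] grip_width: -0.003 grip_force: 0.0 time_s: 2.4 eef_pos: [390.0, 33.2, 332.3] ee_rot: [0.0, 0.998, -0.063, 0.0] force: [-0.6, 0.2, 0.7] grip_width: -0.0 grip_force: 0.0 [390.03974635  32.9756363  332.30108066] [-0.38243653  0.17814598  0.19975341] [-0.217 -0.045  1.692 -0.     1.495  1.48 ]
[np.float64(374.9), np.float64(185.3)] [np.float64(357.1), np.float64(158.1)]
```

View pics/crop3.png

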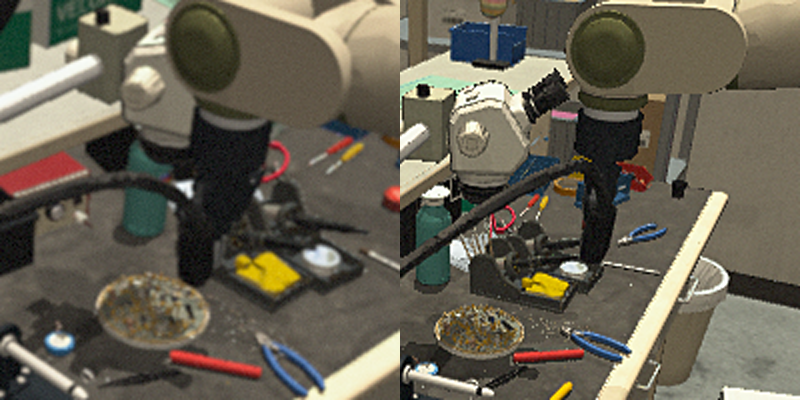

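The lamp neck and shade (crop ≈ (195,240) / (597,230)) sit just in front of the gripper, with no contact yet. I'll keep probing slowly.

```bash
for i in 1; do python3 -m jog '[{"delta_pos":[0,5,0],"angular":[0,0,0],"fingers":0},{"delta_pos":[0,10,0],"angular":[0,0,0],"fingers":0},{"delta_pos":[0,10,0],"angular":[0,0,0],"fingers":0}]' | grep -E "eef|force"; python3 -m jog '[{"delta_pos":[0,5,0],"angular":[0,0,0],"fingers":0},{"delta_pos":[0,10,0],"angular":[0,0,0],"fingers":0},{"delta_pos":[0,10,0],"angular":[0,0,0],"fingers":0}]'| grep -E "eef|force"; done
```

```text
eef_pos: [390.0, 43.4, 332.3]
force: [0.0, 0.1, 0.4]
grip_force: 0.0
eef_pos: [390.0, 53.4, 332.3]
force: [-0.2, 0.4, 0.5]
grip_force: 0.0
```

```bash
python3 -m jog '[{"delta_pos":[0,5,0],"angular":[0,0,0],"fingers":0},{"delta_pos":[0,10,0],"angular":[0,0,0],"fingers":0},{"delta_pos":[0,10,0],"angular":[0,0,0],"fingers":0}]' | grep -E "eef|force"; python3 -m jog '[{"delta_pos":[0,5,0],"angular":[0,0,0],"fingers":0},{"delta_pos":[0,10,0],"angular":[0,0,0],"fingers":0},{"delta_pos":[0,10,0],"angular":[0,0,0],"fingers":0}]'| grep -E "eef|force"
python3 - <<'E'
from h import *
c=snap('scene','s3');d=snap('side','d3');s=ctrl.sense()
a=c['pixels'][120:240,310:410]; b=d['pixels'][90:210,300:400]
o=np.hstack([cv2.resize(i,None,fx=4,fy=4,interpolation=cv2.INTER_CUBIC) for i in(a,b)]); cv2.imwrite('pics/crop4.png',o); print(proj(c,s['eef_pos']))
E
```

```text
eef_pos: [390.0, 63.4, 332.3]
force: [-0.0, -0.9, -0.4]
grip_force: 0.0
eef_pos: [390.0, 73.3, 332.3]
force: [-0.2, 0.5, 0.2]
grip_force: 0.0
[np.float64(365.5), np.float64(194.4)]
```

View pics/crop4.png

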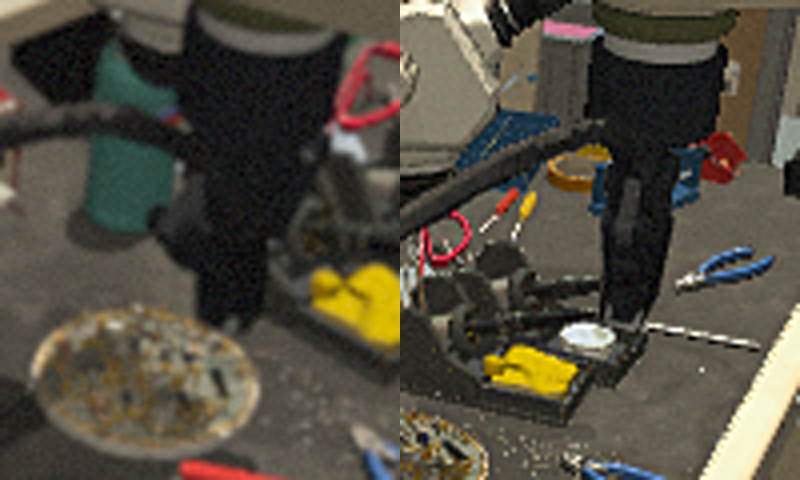

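No force, and the neck now visibly runs into the gripper (crop (190,140)): the lamp is scenery only, without collision. On to the tray for a close look.

```bash
python3 -m jog '[{"delta_pos":[30,45,-10],"angular":[0,0,0],"fingers":1},{"delta_pos":[60,90,-25],"angular":[0,0,0],"fingers":1},{"delta_pos":[90,135,-50],"angular":[0,0,0],"fingers":1},{"delta_pos":[120,180,-75],"angular":[0,0,0],"fingers":1},{"delta_pos":[140,212,-92],"angular":[0,0,0],"fingers":1},{"delta_pos":[140,212,-92],"angular":[0,0,0],"fingers":1},{"delta_pos":[140,212,-92],"angular":[0,0,0],"fingers":1}]' | tr '\n' ' '
python3 - <<'E'
from h import *
c=snap('wrist','w2'); s=ctrl.sense(); print(s['eef_pos'],s['joints'].round(2),s['force'])
cv2.imwrite('pics/w2b.png',cv2.resize(c['pixels'],(800,600),interpolation=cv2.INTER_CUBIC))
E
```

```text
time_s: 4.97 eef_pos: [530.0, 284.6, 240.6] ee_rot: [0.0, 0.998, -0.063, 0.0] force: [0.4, -1.2, -0.1] grip_width: 1.001 grip_force: 0.0 [530.03878568 284.35345755 241.10333154] [ 0.3   0.49  1.26 -0.    1.39  2.  ] [-0.17799859 -0.15196116  0.87873832]
```

View pics/w2b.png

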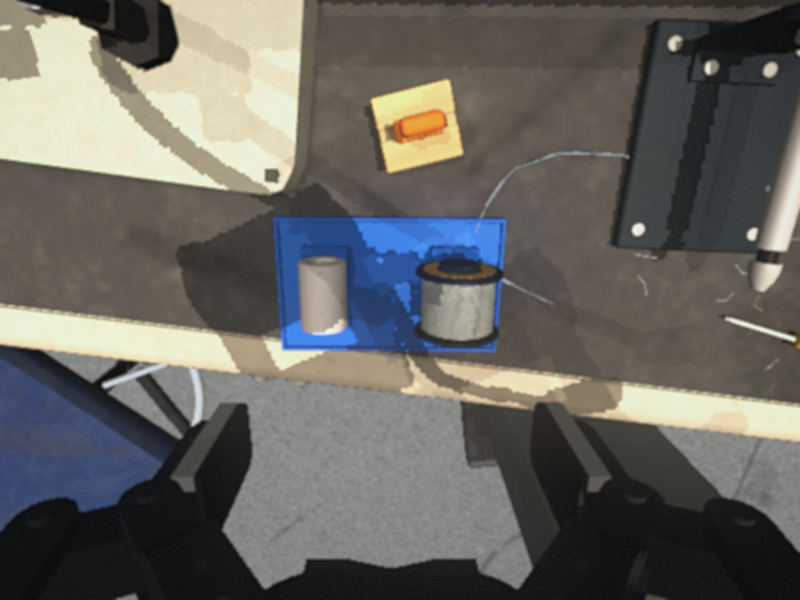

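The wrist picture shows the sleeve (323,295), the reel (458,295), the clip handle's top (420,122) with its long side along (396,130)–(446,116), the block's corners, and the spindle tip (763,285) at right.

```bash
python3 - <<'E'
from h import *
c=load('w2'); f=lambda u,v,z:onz(c,u*.7,v*.7,z)
for n,u,v,z in [('tray',275,217,3),('tray',507,220,3),('tray',496,351,3),('tray',283,351,3),
 ('slv far',323,258,44),('slv near',324,325,44),('slvL',300,295,28),('slvR',347,295,28),
 ('reel far',460,260,73),('reel near',457,327,73),('reelL',420,300,43),('reelR',496,300,43),
 ('blk',371,98,38),('blk',450,79,38),('blk',464,155,38),('blk',387,173,38),
 ('hTop',421,122,92),('hA',396,128,92),('hB',446,117,92),('tip',763,287,85),('spin',800,165,85)]: print(n,f(u,v,z).round(1))
p=[f(*q) for q in [(371,98,38),(450,79,38),(464,155,38),(387,173,38)]]; print('blk c',np.mean(p,0))
for a,b in[(0,1),(1,2),(2,3),(3,0)]:
  e=p[b]-p[a]; print(np.linalg.norm(e).round(1),np.degrees(np.arctan2(e[1],e[0])).round(1))
E
```

```text
tray [572.9 365.7   3. ]
tray [549.  196.1   3. ]
tray [445.  210.4   3. ]
tray [466.8 380.8   3. ]
slv far [546.2 329.   44. ]
slv near [498.8 336.4  44. ]
slvL [518.2 352.8  28. ]
slvR [513.9 319.1  28. ]
reel far [540.1 241.2  73. ]
reel near [496.7 246.7  73. ]
reelL [508.2 267.5  43. ]
reelR [501.6 215.3  43. ]
blk [640.8 283.4  38. ]
blk [645.3 233.9  38. ]
blk [599.9 228.9  38. ]
blk [595.1 279.3  38. ]
hTop [620.9 257.6  92. ]
hA [619.7 271.   92. ]
hB [621.7 244.4  92. ]
tip [503.6  64.1  85. ]
spin [572.6  51.6  85. ]
blk c [620.24776604 256.40240189  38.        ]
49.7 -84.8
45.7 -173.7
50.6 95.4
45.9 5.1
```

```bash
python3 -m jog '[{"delta_pos":[-13,51,-20],"angular":[0,0,-0.014],"fingers":1},{"delta_pos":[-13,51,-75],"angular":[0,0,-0.014],"fingers":1},{"delta_pos":[-13,51,-130],"angular":[0,0,-0.014],"fingers":1},{"delta_pos":[-13,51,-180],"angular":[0,0,-0.014],"fingers":1},{"delta_pos":[-13,51,-212],"angular":[0,0,-0.014],"fingers":1},{"delta_pos":[-13,51,-212],"angular":[0,0,-0.014],"fingers":1}]' | tr '\n' ' '
python3 -m jog '[{"delta_pos":[0,0,0],"angular":[0,0,0],"fingers":0},{"delta_pos":[0,0,0],"angular":[0,0,0],"fingers":0},{"delta_pos":[0,0,0],"angular":[0,0,0],"fingers":0},{"delta_pos":[0,0,0],"angular":[0,0,0],"fingers":0}]' 40| tr '\n' ' '
```

```text
time_s: 5.78 eef_pos: [516.4, 334.9, 27.4] ee_rot: [0.001, 0.998, -0.071, -0.001] force: [0.2, -0.3, 0.5] grip_width: 1.002 grip_force: 0.0 time_s: 6.28 eef_pos: [517.5, 335.6, 30.0] ee_rot: [0.0, 0.998, -0.07, 0.001] force: [-3.1, -4.8, 10.1] grip_width: 0.386 grip_force: 39.3
```

```bash
python3 -m jog '[{"delta_pos":[0,0,30],"angular":[0,0,0],"fingers":0},{"delta_pos":[0,0,80],"angular":[0,0,0],"fingers":0},{"delta_pos":[0,0,125],"angular":[0,0,0],"fingers":0},{"delta_pos":[-5,-50,162],"angular":[0,0,0],"fingers":0},{"delta_pos":[-10,-105,162],"angular":[0,0,0],"fingers":0},{"delta_pos":[-17,-160,162],"angular":[0,0,0],"fingers":0},{"delta_pos":[-22,-215,162],"angular":[0,0,0],"fingers":0},{"delta_pos":[-27,-260,162],"angular":[0,0,0],"fingers":0},{"delta_pos":[-27,-260,162],"angular":[0,0,0],"fingers":0},{"delta_pos":[-27,-260,162],"angular":[0,0,0],"fingers":0}]'| tr '\n' ' '
python3 - <<'E'
from h import *
c=snap('wrist','w3'); s=ctrl.sense(); print(s['eef_pos'],s['ee_rot'],s['joints'].round(2),s['force'])
cv2.imwrite('pics/w3b.png',cv2.resize(c['pixels'],(800,600),interpolation=cv2.INTER_CUBIC))
E
```

```text
time_s: 7.52 eef_pos: [490.1, 76.4, 190.7] ee_rot: [-0.0, 0.998, -0.07, 0.0] force: [-0.2, 0.5, 0.2] grip_width: 0.374 grip_force: 44.1 [490.1227394   76.78485764 190.54847914] [-1.11339241e-04  9.97572232e-01 -6.96387821e-02  2.65216058e-04] [-0.08  0.3   1.67  0.    1.17  1.63] [ 0.76939688 -0.65742268 -1.61386358]
```

View pics/w3b.png

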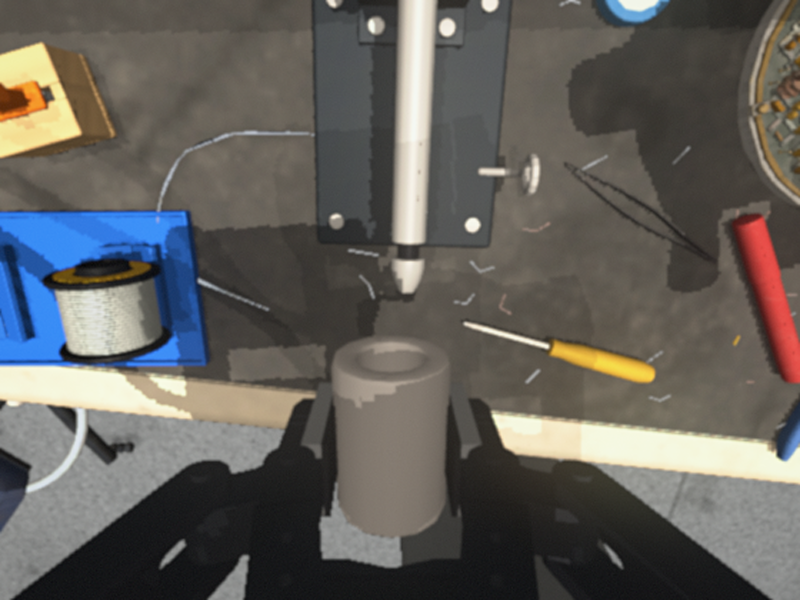

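The picture shows the spindle from (418,20) down to its tip (405,292), and the held sleeve square in the jaws with its bore at (393,357).

```bash
python3 - <<'E'
from h import *
c=load('w3'); f=lambda u,v,z:onz(c,u*.7,v*.7,z)
for n,u,v,z in [('tip',405,292,83),('s1',410,230,85),('s2',418,20,85),('groove',408,250,88),('bore far',393,357,191),('ringL',333,362,191),('ringR',449,362,191),('nearL',340,500,191),('nearR',445,500,191),('baseL',319,241,12),('baseR',489,246,12),('baseL2',314,20,12)]: print(n,f(u,v,z).round(1))
a=f(410,230,85);b=f(418,20,85); print(np.arctan2(*(b-a)[[1,0]]))
E
```

```text
tip [501.8  68.3  83. ]
s1 [532.3  62.   85. ]
s2 [618.8  47.5  85. ]
groove [523.6  64.2  88. ]
bore far [515.1  73.  191. ]
ringL [516.   89.9 191. ]
ringR [511.4  57.7 191. ]
nearL [469.6  96.  191. ]
nearR [465.   63.7 191. ]
baseL [521.5 118.1  12. ]
baseR [503.4  12.7  12. ]
baseL2 [642.1  98.2  12. ]
-0.16630356646610647
```

```bash
python3 -m jog '[{"delta_pos":[-27,-2.6,-10],"angular":[0,0,-0.027],"fingers":0},{"delta_pos":[-27,-2.6,-60],"angular":[0,0,-0.027],"fingers":0},{"delta_pos":[-27,-2.6,-104],"angular":[0,0,-0.027],"fingers":0},{"delta_pos":[-27,-2.6,-104],"angular":[0,0,-0.027],"fingers":0},{"delta_pos":[-17.1,-4.3,-104],"angular":[0,0,-0.027],"fingers":0},{"delta_pos":[-7.3,-5.9,-104],"angular":[0,0,-0.027],"fingers":0},{"delta_pos":[2.6,-7.6,-104],"angular":[0,0,-0.027],"fingers":0},{"delta_pos":[12.4,-9.2,-104],"angular":[0,0,-0.027],"fingers":0},{"delta_pos":[12.4,-9.2,-104],"angular":[0,0,-0.027],"fingers":0}]'| tr '\n' ' '
```

```text
time_s: 8.7 eef_pos: [503.1, 66.6, 86.4] ee_rot: [0.0, 0.996, -0.084, 0.0] force: [-0.8, 0.1, -0.6] grip_width: 0.371 grip_force: 44.1
```

```bash
python3 -m jog '[{"delta_pos":[14.8,-2.5,0],"angular":[0,0,0],"fingers":0},{"delta_pos":[29.6,-5,0],"angular":[0,0,0],"fingers":0},{"delta_pos":[44.4,-7.5,0],"angular":[0,0,0],"fingers":0},{"delta_pos":[59.2,-10,0],"angular":[0,0,0],"fingers":0},{"delta_pos":[74,-12.4,0],"angular":[0,0,0],"fingers":0},{"delta_pos":[84,-14.1,0],"angular":[0,0,0],"fingers":0},{"delta_pos":[84,-14.1,0],"angular":[0,0,0],"fingers":0}]'| tr '\n' ' '
python3 -m jog '[{"delta_pos":[7,-1.2,0],"angular":[0,0,0],"fingers":0},{"delta_pos":[14,-2.3,0],"angular":[0,0,0],"fingers":0},{"delta_pos":[18,-3,0],"angular":[0,0,0],"fingers":0},{"delta_pos":[18,-3,0],"angular":[0,0,0],"fingers":0}]'| tr '\n' ' '
```

```text
time_s: 9.57 eef_pos: [586.5, 52.7, 86.1] ee_rot: [-0.0, 0.997, -0.084, -0.0] force: [0.3, 0.3, -0.7] grip_width: 0.371 grip_force: 44.1 time_s: 10.07 eef_pos: [604.6, 49.7, 86.2] ee_rot: [-0.0, 0.997, -0.084, -0.0] force: [-0.4, -0.5, 0.2] grip_width: 0.372 grip_force: 44.1
```

```bash
python3 -m jog '[{"delta_pos":[3,-0.5,0],"angular":[0,0,0],"fingers":0},{"delta_pos":[5,-0.8,0],"angular":[0,0,0],"fingers":0},{"delta_pos":[5,-0.8,0],"angular":[0,0,0],"fingers":0}]'| tr '\n' ' '
python3 -m jog '[{"delta_pos":[2,-0.3,0],"angular":[0,0,0],"fingers":0},{"delta_pos":[4,-0.7,0],"angular":[0,0,0],"fingers":0},{"delta_pos":[4,-0.7,0],"angular":[0,0,0],"fingers":0}]'| tr '\n' ' '
```

```text
time_s: 10.45 eef_pos: [609.4, 49.0, 86.2] ee_rot: [-0.0, 0.997, -0.083, -0.0] force: [0.2, 0.1, -0.5] grip_width: 0.37 grip_force: 44.2 time_s: 10.82 eef_pos: [609.7, 48.9, 86.0] ee_rot: [-0.0, 0.997, -0.083, -0.006] force: [-23.6, 1.2, 13.8] grip_width: 0.374 grip_force: 45.8
```

```bash
python3 -m jog '[{"delta_pos":[-4,0.7,0],"angular":[0,0,0],"fingers":0.65},{"delta_pos":[-4,0.7,0],"angular":[0,0,0],"fingers":0.65},{"delta_pos":[-4,0.7,0],"angular":[0,0,0],"fingers":0.65},{"delta_pos":[-4,0.7,20],"angular":[0,0,0],"fingers":0.65},{"delta_pos":[-4,0.7,70],"angular":[0,0,0],"fingers":1},{"delta_pos":[-10,10,115],"angular":[0,0,0.026],"fingers":1}]'| tr '\n' ' '
python3 -m jog '[{"delta_pos":[-30,50,0],"angular":[0,0,0],"fingers":1},{"delta_pos":[-60,100,0],"angular":[0,0,0],"fingers":1},{"delta_pos":[-80,145,0],"angular":[0,0,0],"fingers":1},{"delta_pos":[-98,182,0],"angular":[0,0,0],"fingers":1},{"delta_pos":[-98,182,0],"angular":[0,0,0],"fingers":1},{"delta_pos":[-98,182,0],"angular":[0,0,0],"fingers":1}]'| tr '\n' ' '
python3 - <<'E'
from h import *
c=snap('wrist','w4'); d=snap('scene','s4'); s=ctrl.sense(); print(s['eef_pos'])
a=cv2.resize(c['pixels'][:,80:480],(520,546),interpolation=cv2.INTER_CUBIC)
b=cv2.resize(d['pixels'][200:340,240:340],(275,385),interpolation=cv2.INTER_CUBIC)
o=np.zeros((546,795,3),np.uint8);o[:,:520]=a;o[:385,520:]=b;cv2.imwrite('pics/crop5.png',o)
E
```

```text
time_s: 11.58 eef_pos: [603.7, 57.8, 202.8] ee_rot: [0.0, 0.997, -0.071, 0.0] force: [0.1, 0.2, 1.0] grip_width: 1.002 grip_force: 0.0 time_s: 12.32 eef_pos: [505.9, 239.8, 201.3] ee_rot: [0.0, 0.998, -0.071, 0.0] force: [0.4, 0.4, -0.6] grip_width: 0.999 grip_force: 0.0 [506.04118014 239.32524469 201.24233603]
```

View pics/crop5.png

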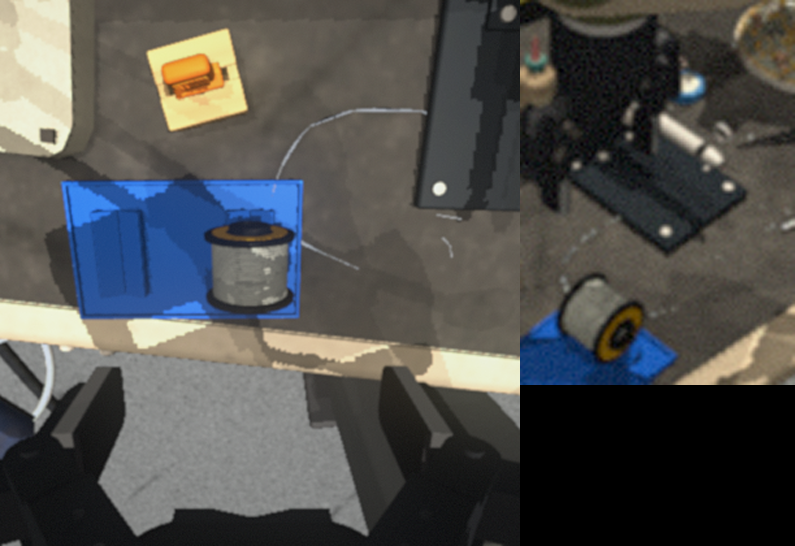

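The picture shows the reel with its drum edges at columns 212–288 (crop), row 280, and flange tops at rows 247 and 313. The sleeve's cradle is empty, and the clip handle's top is at (188,66).

```bash
python3 - <<'E'
from h import *
c=load('w4'); f=lambda u,v,z:onz(c,80+u/1.3,v/1.3,z)
for n,u,v,z in [('drumL',212,278,43),('drumR',288,278,43),('far',250,246,73),('near',250,312,73),('hA',164,76,92),('hB',213,62,92),('blk',147,51,38),('blk',229,29,38),('blk',248,112,38),('blk',171,131,38)]: print(n,f(u,v,z).round(1))
E
```

```text
drumL [499.1 268.3  43. ]
drumR [491.9 217.7  43. ]
far [524.5 238.8  73. ]
near [483.2 244.7  73. ]
hA [618.5 267.2  92. ]
hB [621.2 242.7  92. ]
blk [640.4 283.   38. ]
blk [644.9 233.8  38. ]
blk [599.1 229.4  38. ]
blk [594.9 277.9  38. ]
```

```bash
python3 -m jog '[{"delta_pos":[-2,1.8,-50],"angular":[0,0,0],"fingers":1},{"delta_pos":[-2,1.8,-100],"angular":[0,0,0],"fingers":1},{"delta_pos":[-2,1.8,-140],"angular":[0,0,0],"fingers":1},{"delta_pos":[-2,1.8,-159],"angular":[0,0,0],"fingers":1},{"delta_pos":[-2,1.8,-159],"angular":[0,0,0],"fingers":1},{"delta_pos":[-2,1.8,-159],"angular":[0,0,0],"fingers":0},{"delta_pos":[-2,1.8,-159],"angular":[0,0,0],"fingers":0},{"delta_pos":[-2,1.8,-159],"angular":[0,0,0],"fingers":0},{"delta_pos":[-2,1.8,-159],"angular":[0,0,0],"fingers":0}]' 60| tr '\n' ' '
```

```text
time_s: 13.55 eef_pos: [504.1, 241.7, 43.8] ee_rot: [0.0, 0.998, -0.07, 0.001] force: [-1.3, -4.0, 8.1] grip_width: 0.562 grip_force: 60.4
```

```bash
python3 -m jog '[{"delta_pos":[0,0,40],"angular":[0,0,0],"fingers":0},{"delta_pos":[0,0,80],"angular":[0,0,0],"fingers":0},{"delta_pos":[-15,-40,80],"angular":[0,0,-0.026],"fingers":0},{"delta_pos":[-30,-90,70],"angular":[0,0,-0.026],"fingers":0},{"delta_pos":[-42,-140,55],"angular":[0,0,-0.026],"fingers":0},{"delta_pos":[-42.3,-168,43.7],"angular":[0,0,-0.026],"fingers":0},{"delta_pos":[-42.3,-168,43.7],"angular":[0,0,-0.026],"fingers":0},{"delta_pos":[-42.3,-168,43.7],"angular":[0,0,-0.026],"fingers":0}]'| tr '\n' ' '
python3 - <<'E'
from h import *
# check reel centre & sleeve axes in wrist image (numbers only): expected pixel positions
c=snap('wrist','w5'); s=ctrl.sense(); print(s['eef_pos'],s['grip_width'])
for X in ([503,67,85],[489.5,69.3,86],[571,55.5,85]): print(proj(c,X))
g=c['pixels'].astype(int).sum(2)
for r in range(150,300,15):
  print(r, ' '.join('%d'%(v//75) for v in g[r,180:380:3]))
E
```

```text
time_s: 14.55 eef_pos: [461.4, 74.5, 86.5] ee_rot: [-0.0, 0.997, -0.083, 0.0] force: [-0.5, 0.7, -2.0] grip_width: 0.557 grip_force: 63.0 [461.41316905  74.74859085  86.49366316] 0.5614239056214176
[np.float64(276.8), np.float64(207.8)]
[np.float64(276.7), np.float64(241.4)]
[np.float64(277.5), np.float64(5.0)]
150 3 2 2 2 3 3 2 2 2 3 3 3 3 3 3 3 3 3 3 3 2 2 2 2 2 2 2 2 2 2 2 3 3 3 2 2 2 3 3 3 3 3 3 3 3 3 3 3 3 3 3 3 3 4 3 3 3 3 3 3 3 3 2 4 4 4 4
165 3 3 3 4 4 3 4 4 4 4 4 4 4 7 7 7 6 5 4 4 3 2 2 2 2 3 3 3 2 2 2 2 3 2 2 2 3 4 4 4 3 3 3 4 4 4 4 4 4 4 4 4 4 4 4 4 4 4 4 4 4 4 4 4 4 4 4
180 3 4 4 4 3 3 3 2 3 2 2 3 3 3 3 2 2 2 2 2 2 2 2 2 2 4 6 8 8 8 9 9 9 9 9 9 8 8 6 3 3 3 4 4 4 4 4 4 4 4 4 4 4 4 3 3 3 5 6 3 4 5 7 6 4 3 3
195 2 2 2 2 2 2 2 2 2 2 2 2 2 2 2 2 2 3 7 3 2 2 2 2 2 2 3 6 7 8 8 9 9 9 8 8 7 5 4 4 4 4 4 4 4 4 4 4 4 4 4 4 4 4 4 4 4 4 4 4 3 3 3 3 3 3 4
210 2 2 2 2 2 2 2 2 2 2 2 2 2 2 2 2 2 2 2 2 2 7 2 2 2 2 2 2 2 3 5 7 6 5 3 2 2 3 3 3 3 3 3 3 3 3 3 3 3 3 3 3 3 4 4 4 6 4 4 4 4 3 4 3 4 4 4
225 2 2 2 2 2 2 2 2 2 2 2 2 2 2 2 2 2 2 2 2 2 2 2 2 2 2 2 2 2 2 2 2 2 2 2 2 2 2 2 2 3 2 2 2 2 2 2 2 2 2 3 3 3 3 3 3 3 3 3 3 3 3 3 3 3 3 3
240 2 2 2 2 2 2 2 2 2 2 2 2 1 1 0 1 2 2 2 2 2 1 1 1 1 1 1 1 1 1 1 1 1 1 1 1 1 1 1 1 1 1 2 3 3 3 2 2 1 1 2 3 3 3 6 9 9 9 8 6 4 3 2 2 2 3 3
255 2 2 2 2 2 2 2 1 1 0 0 2 2 2 2 2 2 2 2 0 1 1 1 1 1 1 1 1 1 1 1 1 1 1 1 1 1 1 1 1 1 1 1 1 2 2 2 2 2 3 2 2 1 1 1 1 3 3 3 3 3 3 3 3 3 3 3
270 2 2 2 2 2 2 2 1 0 0 1 0 1 1 3 2 2 2 2 2 2 2 3 2 2 2 2 2 2 2 2 2 2 2 2 2 2 2 2 2 2 2 2 2 2 2 2 2 2 1 1 1 1 1 1 1 3 3 3 3 3 3 3 3 3 3 3
285 2 2 1 1 1 1 2 3 3 3 2 1 1 1 1 1 1 1 1 1 1 1 1 1 1 1 1 1 1 1 1 1 1 1 1 1 1 1 1 1 1 1 1 1 1 1 1 1 1 1 1 1 2 3 3 3 3 1 1 1 2 3 3 3 3 3 3
```

Spindle and reel line up in the image (columns 276 and 273), so I insert with a 0.7 mm shift towards −y.

```bash
python3 -m jog '[{"delta_pos":[9.9,-2.4,0],"angular":[0,0,0],"fingers":0},{"delta_pos":[19.7,-4,0],"angular":[0,0,0],"fingers":0},{"delta_pos":[29.6,-5.7,0],"angular":[0,0,0],"fingers":0},{"delta_pos":[39.4,-7.3,0],"angular":[0,0,0],"fingers":0},{"delta_pos":[39.4,-7.3,0],"angular":[0,0,0],"fingers":0}]'| tr '\n' ' '
python3 -m jog '[{"delta_pos":[9.9,-1.7,0],"angular":[0,0,0],"fingers":0},{"delta_pos":[19.7,-3.3,0],"angular":[0,0,0],"fingers":0},{"delta_pos":[29.6,-5,0],"angular":[0,0,0],"fingers":0},{"delta_pos":[39.4,-6.6,0],"angular":[0,0,0],"fingers":0},{"delta_pos":[48,-8.1,0],"angular":[0,0,0],"fingers":0},{"delta_pos":[48,-8.1,0],"angular":[0,0,0],"fingers":0}]'| tr '\n' ' '
```

```text
time_s: 15.22 eef_pos: [501.1, 66.6, 85.9] ee_rot: [-0.0, 0.996, -0.084, 0.0] force: [-0.9, 0.3, -2.5] grip_width: 0.563 grip_force: 63.0 time_s: 15.98 eef_pos: [549.0, 58.5, 85.9] ee_rot: [0.0, 0.997, -0.084, 0.0] force: [0.3, 0.4, -1.5] grip_width: 0.561 grip_force: 63.0
```

```bash
python3 -m jog '[{"delta_pos":[3,-0.5,0],"angular":[0,0,0],"fingers":0},{"delta_pos":[6,-1,0],"angular":[0,0,0],"fingers":0},{"delta_pos":[6,-1,0],"angular":[0,0,0],"fingers":0}]'| tr '\n' ' '
python3 -m jog '[{"delta_pos":[2,-0.3,0],"angular":[0,0,0],"fingers":0},{"delta_pos":[4,-0.7,0],"angular":[0,0,0],"fingers":0},{"delta_pos":[4,-0.7,0],"angular":[0,0,0],"fingers":0}]'| tr '\n' ' '
```

```text
time_s: 16.35 eef_pos: [554.6, 57.6, 86.0] ee_rot: [-0.0, 0.997, -0.084, 0.0] force: [-0.1, -0.4, -1.4] grip_width: 0.56 grip_force: 63.0 time_s: 16.73 eef_pos: [557.0, 57.3, 85.6] ee_rot: [-0.0, 0.997, -0.083, -0.002] force: [-8.7, 1.3, 2.6] grip_width: 0.56 grip_force: 63.4
```

```bash
python3 -m jog '[{"delta_pos":[2,-0.3,0],"angular":[0,0,0],"fingers":0},{"delta_pos":[4,-0.7,0],"angular":[0,0,0],"fingers":0},{"delta_pos":[4,-0.7,0],"angular":[0,0,0],"fingers":0}]'| tr '\n' ' '
```

```text
time_s: 17.1 eef_pos: [557.2, 57.3, 85.1] ee_rot: [-0.0, 0.997, -0.083, -0.008] force: [-30.0, 2.1, 14.3] grip_width: 0.561 grip_force: 64.3
```

```bash
python3 -m jog '[{"delta_pos":[-5,0.8,0],"angular":[0,0,0],"fingers":0.8},{"delta_pos":[-5,0.8,0],"angular":[0,0,0],"fingers":0.8},{"delta_pos":[-5,0.8,0],"angular":[0,0,0],"fingers":0.8},{"delta_pos":[-5,0.8,25],"angular":[0,0,0],"fingers":0.8},{"delta_pos":[-5,0.8,70],"angular":[0,0,0],"fingers":0.8},{"delta_pos":[-5,10,125],"angular":[0,0,0.15],"fingers":0.8},{"delta_pos":[5,50,125],"angular":[0,0,0.33],"fingers":0.8},{"delta_pos":[15,80,125],"angular":[0,0,0.51],"fingers":0.8},{"delta_pos":[25,110,125],"angular":[0,0,0.69],"fingers":0.8},{"delta_pos":[35,140,125],"angular":[0,0,0.87],"fingers":0.8}]'| tr '\n' ' '
python3 -m jog '[{"delta_pos":[5,15,0],"angular":[0,0,0.18],"fingers":0.6},{"delta_pos":[10,30,0],"angular":[0,0,0.36],"fingers":0.6},{"delta_pos":[15,45,0],"angular":[0,0,0.54],"fingers":0.6},{"delta_pos":[20,60,0],"angular":[0,0,0.72],"fingers":0.6},{"delta_pos":[22,60,0],"angular":[0,0,0.9],"fingers":0.6},{"delta_pos":[22,60,0],"angular":[0,0,0.957],"fingers":0.6},{"delta_pos":[22,60,0],"angular":[0,0,0.957],"fingers":0.6}]'| tr '\n' ' '
python3 - <<'E'
from h import *
s=ctrl.sense(); print(s['eef_pos'],s['joints'].round(2))
for cam in('wrist','scene'):
  c=snap(cam,'c1'+cam); hsv=cv2.cvtColor(c['pixels'],cv2.COLOR_BGR2HSV)
  m=cv2.inRange(hsv,(6,190,120),(17,255,255))
  n,l,st,ce=cv2.connectedComponentsWithStats(m)
  for i in range(1,n):
    if st[i,4]>25: 
      q=np.argwhere(l==i)[:,::-1].astype(np.float32); print(cam,st[i],ce[i].round(1),cv2.minAreaRect(q))
  print(proj(c,[620,256,92]),proj(c,[620,256,75]))
E
```

```text
time_s: 18.35 eef_pos: [598.1, 197.2, 211.1] ee_rot: [0.0, 0.938, 0.347, 0.0] force: [1.4, -0.3, -0.1] grip_width: 0.8 grip_force: 0.0 time_s: 19.23 eef_pos: [619.8, 256.2, 210.9] ee_rot: [0.0, 0.675, 0.738, 0.0] force: [0.7, -0.2, -0.1] grip_width: 0.597 grip_force: 0.0 [619.76189245 256.22623452 210.9302196 ] [0.22 0.67 1.05 0.   1.43 0.13]
wrist [267 183  15  18 141] [274.  188.1] ((274.0, 191.5), (17.0, 14.0), 90.0)
wrist [268 200  13  30 342] [274.4 214.3] ((274.0, 214.5), (29.0, 12.0), 90.0)
[np.float64(273.4), np.float64(217.3)] [np.float64(273.4), np.float64(210.6)]
scene [323  17  10   5  27] [327.2  18.6] ((327.5, 19.0), (9.0, 4.0), 0.0)
scene [221 279  10  23 100] [224.3 289.6] ((225.5, 290.0), (9.0, 22.0), 0.0)
[np.float64(224.2), np.float64(281.1)] [np.float64(224.5), np.float64(286.3)]
```

```bash
python3 - <<'E'
from h import *
c=load('c1wrist')
for z in(85,92): print(z,onz(c,274.2,214.5,z).round(1),onz(c,274.2,200,z).round(1),onz(c,274.2,229.5,z).round(1))
hsv=cv2.cvtColor(c['pixels'],cv2.COLOR_BGR2HSV)
for r in range(176,240,3): print(r,hsv[r,274].tolist(),hsv[r,264].tolist())
E
```

```text
85 [620.6 256.   85. ] [619.6 267.6  85. ] [621.7 243.7  85. ]
92 [620.4 258.3  92. ] [619.4 269.5  92. ] [621.5 246.3  92. ]
176 [17, 121, 152] [16, 121, 171]
179 [16, 40, 96] [17, 121, 171]
182 [10, 165, 141] [17, 121, 167]
185 [11, 202, 189] [16, 117, 159]
188 [11, 200, 170] [17, 121, 166]
191 [11, 186, 118] [17, 122, 180]
194 [11, 186, 115] [20, 112, 239]
197 [11, 185, 116] [19, 113, 238]
200 [12, 191, 128] [19, 113, 238]
203 [11, 204, 179] [20, 113, 239]
206 [11, 205, 185] [19, 113, 239]
209 [11, 201, 185] [19, 113, 239]
212 [11, 200, 186] [19, 115, 238]
215 [12, 203, 186] [20, 110, 238]
218 [12, 204, 184] [24, 101, 238]
221 [11, 204, 184] [24, 102, 239]
224 [11, 194, 141] [17, 91, 132]
227 [14, 204, 240] [17, 48, 85]
230 [11, 151, 164] [15, 46, 88]
233 [18, 41, 106] [15, 45, 91]
236 [17, 44, 104] [15, 42, 98]
239 [18, 43, 102] [15, 41, 100]
```

```bash
python3 -m jog '[{"delta_pos":[0.7,1.1,-50],"angular":[0,0,0],"fingers":0.5},{"delta_pos":[0.7,1.1,-100],"angular":[0,0,0],"fingers":0.5},{"delta_pos":[0.7,1.1,-138],"angular":[0,0,0],"fingers":0.5},{"delta_pos":[0.7,1.1,-138],"angular":[0,0,0],"fingers":0.5},{"delta_pos":[0.7,1.1,-138],"angular":[0,0,0],"fingers":0},{"delta_pos":[0.7,1.1,-138],"angular":[0,0,0],"fingers":0},{"delta_pos":[0.7,1.1,-138],"angular":[0,0,0],"fingers":0},{"delta_pos":[0.7,1.1,-138],"angular":[0,0,0],"fingers":0}]' 90| tr '\n' ' '
python3 -m jog '[{"delta_pos":[0,0,15],"angular":[0,0,0],"fingers":0},{"delta_pos":[0,0,30],"angular":[0,0,0],"fingers":0},{"delta_pos":[0,0,70],"angular":[0,0,0],"fingers":0},{"delta_pos":[0,0,110],"angular":[0,0,0],"fingers":0},{"delta_pos":[0,0,110],"angular":[0,0,0],"fingers":0}]'| tr '\n' ' '
```

```text
time_s: 20.32 eef_pos: [621.1, 257.6, 75.4] ee_rot: [0.001, 0.675, 0.738, 0.001] force: [-2.4, -0.5, 7.2] grip_width: 0.104 grip_force: 88.0 time_s: 20.95 eef_pos: [621.5, 257.7, 187.9] ee_rot: [0.002, 0.675, 0.738, 0.003] force: [0.1, -0.4, -1.5] grip_width: 0.106 grip_force: 87.7
```

```bash
python3 -m jog '[{"delta_pos":[0,0,0],"angular":[0,0,0],"fingers":0},{"delta_pos":[0,0,0],"angular":[0,0,0],"fingers":0}]'| tr '\n' ' '
python3 - <<'E'
from h import *
s=ctrl.sense(); print(s['eef_pos'],s['ee_rot'])
c=snap('wrist','c2'); hsv=cv2.cvtColor(c['pixels'],cv2.COLOR_BGR2HSV)
m=cv2.inRange(hsv,(6,190,100),(17,255,255))
n,l,st,ce=cv2.connectedComponentsWithStats(m)
for i in range(1,n):
  if st[i,4]>25: print(st[i],ce[i].round(1))
e=s['eef_pos']
# tool axis x dir
from scipy.spatial.transform import Rotation as Ro
w,x,y,z=s['ee_rot']; T=Ro.from_quat([x,y,z,w]).as_matrix(); print(T.round(3).tolist())
for dx in(-12,0,12): print(dx,proj(c,e+T@np.array([dx,0,-2-17])))
E
```

```text
time_s: 21.2 eef_pos: [619.8, 257.2, 181.9] ee_rot: [-0.001, 0.675, 0.738, -0.001] force: [-0.2, 0.8, -1.0] grip_width: 0.1 grip_force: 87.7 [619.82678204 257.23193187 181.88023487] [-6.23671326e-04  6.74956052e-01  7.37857178e-01 -8.51132529e-04]
[ 261  243   25  111 2323] [273.4 298. ]
[[-0.089, 0.996, -0.002], [0.996, 0.089, -0.0], [-0.0, -0.002, -1.0]]
-12 [np.float64(272.7), np.float64(360.8)]
0 [np.float64(272.6), np.float64(334.4)]
12 [np.float64(272.6), np.float64(306.4)]
```

```bash
python3 - <<'E'
from h import *
from scipy.spatial.transform import Rotation as Ro
c=load('c2'); hsv=cv2.cvtColor(c['pixels'],cv2.COLOR_BGR2HSV)
print([(r,hsv[r,273].tolist()) for r in range(236,372,4)])
s=ctrl.sense(); w,x,y,z=s['ee_rot']; T=Ro.from_quat([x,y,z,w]).as_matrix(); e=s['eef_pos']
for n,h in(('top',54.4-71),('midbot',54.4-37),('plate21',54.4-21),('plate17',54.4-17),('tips',54.4+14)):
  print(n,[[round(q) for q in proj(c,e+T@np.array([dx,0,h]))] for dx in(-15,-12,0,12,15)])
E
```

```text
[(236, [16, 50, 86]), (240, [15, 47, 86]), (244, [11, 206, 167]), (248, [12, 200, 139]), (252, [11, 198, 138]), (256, [12, 199, 136]), (260, [11, 192, 105]), (264, [11, 190, 106]), (268, [11, 194, 105]), (272, [11, 192, 105]), (276, [12, 194, 105]), (280, [11, 199, 104]), (284, [11, 199, 105]), (288, [12, 210, 103]), (292, [11, 199, 105]), (296, [11, 202, 105]), (300, [11, 209, 106]), (304, [11, 211, 127]), (308, [12, 213, 134]), (312, [12, 215, 134]), (316, [12, 217, 135]), (320, [12, 221, 134]), (324, [12, 221, 134]), (328, [12, 212, 135]), (332, [11, 219, 134]), (336, [11, 213, 135]), (340, [12, 222, 133]), (344, [12, 215, 134]), (348, [11, 219, 134]), (352, [11, 213, 128]), (356, [103, 30, 59]), (360, [96, 22, 58]), (364, [110, 28, 55]), (368, [105, 18, 28])]
top [[273, 363], [273, 356], [273, 330], [273, 303], [273, 296]]
midbot [[273, 312], [273, 307], [273, 285], [273, 262], [273, 256]]
plate21 [[273, 295], [273, 290], [273, 269], [273, 248], [273, 242]]
plate17 [[273, 291], [273, 286], [273, 266], [273, 245], [273, 240]]
tips [[273, 265], [273, 261], [273, 243], [273, 225], [273, 220]]
```

```bash
python3 -m jog '[{"delta_pos":[-30,-40,17],"angular":[0,0,-0.1],"fingers":0},{"delta_pos":[-55,-85,17],"angular":[0,0,-0.2],"fingers":0},{"delta_pos":[-75,-130,17],"angular":[0,0,-0.256],"fingers":0},{"delta_pos":[-90,-170,17],"angular":[0,0,-0.256],"fingers":0},{"delta_pos":[-96.8,-194.3,17],"angular":[0,0,-0.256],"fingers":0},{"delta_pos":[-96.8,-194.3,17],"angular":[0,0,-0.256],"fingers":0},{"delta_pos":[-96.8,-194.3,17],"angular":[0,0,-0.256],"fingers":0},{"delta_pos":[-96.8,-194.3,17],"angular":[0,0,-0.256],"fingers":0}]'| tr '\n' ' '
python3 - <<'E'
from h import *
s=ctrl.sense(); print(s['eef_pos'],s['ee_rot'])
c=snap('wrist','c3'); g=c['pixels'].astype(int).sum(2)//30
e=np.array([523.7,63,0]); u=np.array([.986,-.166,0])
for k in(-25,-21,-12,-4,0,4,6,11): print(k,proj(c,e+k*u+[0,0,85]),proj(c,e+k*u+[0,0,92]))
v=np.array([.166,.986,0])
r0=round(proj(c,e+[0,0,92])[1])
print('clip tips',proj(c,s['eef_pos']+[0,0,-68.4]))
for r in range(r0-8,r0+20,4): print(r,' '.join(f'{q}' for q in g[r,225:320:2]))
E
```

```text
time_s: 22.25 eef_pos: [523.5, 63.8, 199.8] ee_rot: [-0.0, 0.763, 0.646, -0.0] force: [-0.1, -0.1, -0.5] grip_width: 0.101 grip_force: 87.8 [523.52619644  63.83906119 199.75862241] [-1.59398623e-04  7.63236317e-01  6.46119406e-01 -1.09040141e-04]
-25 [np.float64(240.2), np.float64(219.8)] [np.float64(239.3), np.float64(223.0)]
-21 [np.float64(245.5), np.float64(219.8)] [np.float64(244.8), np.float64(223.0)]
-12 [np.float64(257.6), np.float64(219.9)] [np.float64(257.2), np.float64(223.0)]
-4 [np.float64(268.4), np.float64(219.9)] [np.float64(268.3), np.float64(223.0)]
0 [np.float64(273.8), np.float64(219.9)] [np.float64(273.8), np.float64(223.0)]
4 [np.float64(279.2), np.float64(219.9)] [np.float64(279.3), np.float64(223.0)]
6 [np.float64(281.9), np.float64(219.9)] [np.float64(282.1), np.float64(223.0)]
11 [np.float64(288.6), np.float64(219.9)] [np.float64(289.0), np.float64(223.0)]
clip tips [np.float64(273.3), np.float64(243.1)]
215 8 8 9 9 9 9 9 9 9 9 9 10 10 10 10 10 11 11 11 11 11 10 4 3 3 3 3 9 12 4 4 4 7 4 4 6 13 13 13 14 13 13 14 14 14 14 13 13
219 9 8 8 8 9 9 9 9 9 9 10 10 11 11 11 11 11 11 11 11 12 11 5 4 4 4 4 10 14 5 4 5 8 4 4 6 15 13 14 15 13 13 14 14 14 15 14 13
223 8 9 9 9 9 9 9 9 9 9 9 9 9 10 10 10 10 11 11 11 11 10 4 3 3 3 3 10 13 5 4 4 7 4 4 6 14 13 13 14 14 14 14 14 14 14 13 14
227 8 8 8 9 9 9 9 9 9 8 9 8 8 8 9 9 9 9 9 10 10 9 8 9 9 9 8 9 8 4 4 4 7 4 4 6 13 13 13 14 13 14 14 13 13 14 14 14
231 8 9 9 9 9 9 9 9 8 8 8 8 8 8 8 8 9 8 6 7 8 8 8 9 10 10 9 8 6 4 4 4 6 4 4 7 13 12 13 13 13 12 15 16 16 18 21 21
235 14 11 9 9 8 8 8 9 8 8 8 11 15 10 8 9 9 8 6 7 8 7 8 8 8 8 15 21 8 4 4 5 6 4 4 7 12 13 16 16 16 19 20 22 21 21 21 20
239 8 8 8 9 9 9 8 8 8 10 14 10 8 9 9 9 9 9 6 7 7 7 8 8 8 8 9 11 7 7 7 7 6 4 4 10 16 17 18 18 19 19 20 22 20 20 22 21
```

Groove (columns 268–278, centre 273.1) and clip (column 273.3) line up to within half a millimetre. I press down.

```bash
python3 -m jog '[{"delta_pos":[0,0.3,-20],"angular":[0,0,0],"fingers":0},{"delta_pos":[0,0.3,-36],"angular":[0,0,0],"fingers":0},{"delta_pos":[0,0.3,-40],"angular":[0,0,0],"fingers":0},{"delta_pos":[0,0.3,-44],"angular":[0,0,0],"fingers":0},{"delta_pos":[0,0.3,-48],"angular":[0,0,0],"fingers":0},{"delta_pos":[0,0.3,-48],"angular":[0,0,0],"fingers":0}]'| tr '\n' ' '
python3 -m jog '[{"delta_pos":[0,0,-3],"angular":[0,0,0],"fingers":0},{"delta_pos":[0,0,-6],"angular":[0,0,0],"fingers":0},{"delta_pos":[0,0,-6],"angular":[0,0,0],"fingers":0}]'| tr '\n' ' '
```

```text
time_s: 23.05 eef_pos: [523.4, 63.3, 152.0] ee_rot: [-0.0, 0.764, 0.646, -0.0] force: [0.5, 0.3, -0.6] grip_width: 0.102 grip_force: 87.8 time_s: 23.42 eef_pos: [524.1, 64.0, 146.8] ee_rot: [0.0, 0.764, 0.646, 0.001] force: [0.9, 4.7, 3.8] grip_width: 0.105 grip_force: 88.4
```

```bash
python3 -m jog '[{"delta_pos":[0,0.3,-3],"angular":[0,0,0],"fingers":0},{"delta_pos":[0,0.3,-6],"angular":[0,0,0],"fingers":0},{"delta_pos":[0,0.3,-6],"angular":[0,0,0],"fingers":0}]'| tr '\n' ' '
python3 -m jog '[{"delta_pos":[0,0,-2],"angular":[0,0,0],"fingers":0},{"delta_pos":[0,0,-4],"angular":[0,0,0],"fingers":0},{"delta_pos":[0,0,-4],"angular":[0,0,0],"fingers":0}]'| tr '\n' ' '
```

```text
time_s: 23.8 eef_pos: [522.9, 63.7, 139.1] ee_rot: [-0.001, 0.764, 0.646, -0.001] force: [0.1, 1.2, -5.8] grip_width: 0.106 grip_force: 87.6 time_s: 24.18 eef_pos: [523.4, 63.7, 138.3] ee_rot: [0.0, 0.764, 0.646, 0.0] force: [-9.2, 2.7, 21.1] grip_width: 0.102 grip_force: 91.6
```

It snapped in (the force went to −5.8 N, then a hard stop at 21 N). I release and check.

```bash
python3 -m jog '[{"delta_pos":[0,0,2.5],"angular":[0,0,0],"fingers":0},{"delta_pos":[0,0,2.5],"angular":[0,0,0],"fingers":0.35},{"delta_pos":[0,0,2.5],"angular":[0,0,0],"fingers":0.35},{"delta_pos":[0,0,3],"angular":[0,0,0],"fingers":0.35},{"delta_pos":[0,0,30],"angular":[0,0,0],"fingers":0.4},{"delta_pos":[0,0,80],"angular":[0,0,0],"fingers":0.5},{"delta_pos":[0,0,100],"angular":[0,0,0],"fingers":0.5},{"delta_pos":[0,0,100],"angular":[0,0,0],"fingers":0.5}]'| tr '\n' ' '
python3 - <<'E'
from h import *
s=ctrl.sense(); print(s['eef_pos'],s['grip_width'],s['force'])
c=snap('wrist','c4'); hsv=cv2.cvtColor(c['pixels'],cv2.COLOR_BGR2HSV)
m=cv2.inRange(hsv,(6,185,90),(17,255,255))
n,l,st,ce=cv2.connectedComponentsWithStats(m)
for i in range(1,n):
  if st[i,4]>25: print(st[i],ce[i].round(1))
e=np.array([523.5,63.4,0]); v=np.array([.166,.986,0])
print([proj(c,e+k*v+[0,0,85+71]) for k in(-12,0,12)], [proj(c,e+k*v+[0,0,85+21]) for k in(-15,15)])
g=c['pixels'].astype(int).sum(2)//30
r0=round(proj(c,[557,57.8,115])[1]); c0=round(proj(c,[557,57.8,115])[0]); print(r0,c0,g[r0,c0-60:c0+60:3])
u=np.array([.986,-.166,0]); print([proj(c,np.array([523.5,63.4,115])+k*u)[0] for k in(11,15,53,57)])
E
```

```text
time_s: 25.18 eef_pos: [523.9, 63.5, 237.0] ee_rot: [0.001, 0.764, 0.646, 0.001] force: [0.8, 0.9, -1.2] grip_width: 0.499 grip_force: 0.0 [523.92770484  63.5038058  237.02058497] 0.4991228338743583 [ 0.82675073  0.85102523 -1.21708361]
[262 195  19  59 793] [270.4 223.5]
[[np.float64(272.4), np.float64(252.7)], [np.float64(272.4), np.float64(235.8)], [np.float64(272.3), np.float64(218.3)]] [[np.float64(272.4), np.float64(230.3)], [np.float64(272.3), np.float64(194.0)]]
216 317 [ 8  8  7  7  7  7  7 12  7  5  7  6 20 20 21 20 21 22 21 21 21 20 22 21
 20 21 20 19  6  7 10 24 24 24 24 24 24 24 24 24]
[np.float64(286.8), np.float64(292.0), np.float64(341.8), np.float64(347.0)]
```

The clip shows where it should when seated (rows 195–253 against 194–253 predicted), and so does the reel drum (columns 293–340 against 292–342). I hand in.

```bash
python3 -c "
from rig import ctrl
print(ctrl.finish_job())"
```

```text
the job is handed in; nothing more can be done
None
```

The sleeve and reel are pushed home against the shoulder and the keeper clip is snapped into the groove and released; I handed the job in at about 25 s, and no verdict came back.

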